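# Index the filament selector to its open port

## Task

The filament selector beside the printers is parked. Pull its sprung knob up, turn it so that the pointer shows the one port that carries the tall tube coupling (the other three ports are closed with flat plugs), and let the knob snap fully down into that port's notch. Leave the five loose things around the selector where they are.

Things in the scene. Friction and masses are not known exactly. Their poses are not given: they have to be found in the camera images.
- selector: Fixed white housing: round, 124 mm across, 45 mm high, with four lobes (ports) 78 mm from the knob's axis. Origin: on that axis at table height; z up. Its -x is the parked direction; the ports and their notches lie 60 and 120 degrees to either side of it, none opposite. Centre: grey notched collar, 72 mm across, top 75 mm above the table.
- knob_grip (a point): Point on the knob's axis at grip height, 108 mm above the table when down; rises with the knob. Black upright grip bar 46 mm long, 16 mm thick, top 124 mm above the table, standing on a disc 46 mm across, top 84 mm above the table. The bar's length runs along the pointer. Frame: x along the bar, the pointer on the -x side; z up.
- pointer_tip (a point): Tip of the knob's flat pointer, 55 mm from the knob's axis and 80 mm above the table when down. The pointer is 10 mm wide and lies along one end of the grip bar.
- knob_turn (a joint): Turn in rad, counter-clockwise from above positive. 0 = parked (pointer along the housing's -x); notches at 0, +-1.047, +-2.094 with +-0.035 play; stops at +-2.25. A notch's chamfered mouth takes the knob in from about +-0.15 rad. The knob may be let down in a notch on the way and gripped afresh.
- knob_lift (a joint): Pull of the knob upward, m: 0 = fully down in a notch, 0.010 = resting on the teeth between notches, 0.018 = upper stop. It turns freely only above 0.0105. A spring pulls it down: with its weight about 5 N when down, 9 N at 0.014.
- coupling: The tall, slim brass tube coupling, fixed on one port: waisted, with a dark bore, 23 mm across its foot and 33 mm high, top 78 mm above the table. Origin: centre of its underside, on the port, 78 mm from the knob's axis.
- plug1: Flat brass blanking plug fixed on a port, 36 mm across, 5 mm high. Origin: centre of its underside.
- plug2: As plug1, on another port.
- plug3: As plug1, on the last port.
- screwdriver_grip (a point): Loose screwdriver, 170 mm long, lying beside the selector; the middle of its handle. Bystander.
- tape: Loose roll of paper tape lying flat, 90 mm across, 22 mm high; origin at the centre of its underside. Bystander.
- glue: Loose upright glue stick, 29 mm across, 90 mm high; origin at the centre of its underside. Bystander.
- clover_box: Loose white four-lobed printed box with lid, about 100 mm across and 55 mm high; origin at the centre of its underside. Bystander.
- scraper_grip (a point): Loose scraper with wooden handle, 190 mm long, lying flat; the middle of its handle. Bystander.

How it is judged (in metres and radians):
On the way:
1. the knob is pulled up clear of its notch (value of joint knob_lift above 0.009 m), for 0.1 s.
At the end, for the whole second after the job is handed in: The pointer shows the coupling (its tip within 30 mm of the coupling's centre in plan; 23 mm when exactly in line), the knob is down in the notch to within 2 mm, and it is at rest (horizontal distance between pointer_tip and coupling below 0.03 m and value of joint knob_lift between -0.002 and 0.002 m and velocity of joint knob_turn between -0.1 and 0.1 rad/s); the robot touches nothing.
It fails at once if a loose thing around the selector is moved by more than 40 mm (distance of any of screwdriver_grip, tape, glue, clover_box, scraper_grip from where it was at the start of the episode above 0.04 m).
It also fails if it takes over 54 s, if anything falls off the work surface, if the arm or the gripper's body presses on something with over 40 N, if the wrist force passes 120 N, or if a joint passes its speed limit or range.

## Robot

A 7-joint arm with a two-finger parallel gripper is mounted at the origin on the work surface. World frame = base frame: x ahead of the robot, y to its left, z up, the work surface at z = 0. Lengths are in mm, angles in rad, forces in N, time in s.
With the tool pointing down it reaches from about 350 to 775 mm from the base axis. Payload 3.1 kg.
Tool frame: the origin (TCP) lies at the very end of the fingers, on their centre line; the grasp point (between the pads) lies 19 mm behind it; z points along the fingers, y is the direction in which the jaws open and shut (so a half turn about z gives the same grasp; the last joint's range is limited). The gripper opens to 85 mm and grips with 20 to 120 N. Pads are 22 mm wide; open, the fingers measure 114 mm over their backs; the gripper's body (76 mm by 85 mm) begins 54 mm behind the grasp point. The pads swing forward as they close: fully open they stand 13 mm farther back than shut.
Start: joints at [1.164, 0.311, 0.014, 1.512, -0.004, 1.319, -0.027], TCP at [196.253, -513.812, 231.304] pointing down, gripper open.
Joint ranges: [-2.7, 2.7], [-0.3, 1.91], [-1.27, 1.3], [0.12, 2.57], [-1.44, 4.58], [0.2, 2.03], [-3.05, 3.05]. Speed limits (rad/s): [2.79, 2.79, 3.14, 3.14, 3.14, 3.14, 3.14].

## Interface

Orientations are given as a unit quaternion [w, x, y, z].
In Python, from rig import * gives the robot as it stands.
- The arm moves only by the tool servo_tool, never from a script. Its argument "increments" is text: rows parted by semicolons, each of 7 numbers parted by spaces: the shift along the world's x, y, z in mm, then the turn, a rotation vector about the world's x, y, z in degrees, then the closure, from -1 (fully open) to 1 (shut). A call has exactly 5 rows; each row shifts and turns the commanded pose from where the row before left it; what a row does not reach is not made up. A row lasts 1/12 s, in which the tool goes at most 41.7 mm and 7.16 degrees, less where a joint would pass 70% of its speed; a pose out of reach is approached as far as the arm can. A call with a gripper value outside its range is refused whole. The fingers move at their own pace and stop on an object; the grip force is fixed at half the most. Time passes only in rows, so rows that do not move let the fingers close, or fill a call up. It gives the time, the measured TCP pose, the force and the opening at its end, in the units of the state.
- read_state(): the state, without advancing time (a new reading comes with each control period).
- read_camera(name): name is "scene" or "top"; returns a dict with "frame" (420x560x3 uint8, blue, green, red), "fx", "fy", "cx", "cy" (pixels), "D" ([k1, k2, p1, p2, k3] as OpenCV has them; the pictures are not rectified), "R" (3x3) and "t" (3): a world point X has camera coordinates R X + t. Camera axes: x right, y down, z forward; pixel columns grow to the right and rows downward; lengths in mm; the calibration is good to about 2 mm. A picture is of the moment at which its call begins. There is no depth.
- job_done(): hands the job in, once; it reports no verdict.
The state is a dict: "time_s": time; "q": joint angles; "qd": joint speeds; "joint_torque": joint torques, N m; "ee_pos": TCP position; "orientation": TCP orientation; "ft_force": force on the tool from outside, world axes, zero at the start; "ft_torque": the same for the moment, N m; "grip_width": opening from 0.0 (shut) to 1.0 (fully open).
Only numpy, scipy, OpenCV 4.12 (cv2) and the standard library are available. Lean on these libraries where they do the work, as an engineer would, in place of code of your own. Each camera call takes 0.05 s, during which the arm holds its last target.

## Working session

There is one attempt and no reset: what is moved stays moved. The work goes in short steps, Python scripts to look and compute and a tool call to move; the robot and the scene stay as the last step left them, time stands still between calls to the robot, and variables do not carry over. Pictures are saved under pics/ and viewed, and the job is handed in when it is done.

Besides the shell and the picture viewer there is one more tool, called after "Call:" as a command line: name --argument value ..., lists and objects as JSON in quotes. servo_tool: Moves the arm, as the interface text tells. Its arguments: {"type":"object","properties":{"increments":{"type":"string"}},"required":["increments"]}

```bash
mkdir -p pics; ls; python3 - <<'E'
from rig import *
import cv2, numpy as np
for n in ["scene","top"]:
    c=read_camera(n)
    cv2.imwrite(f"pics/{n}0.png",c["frame"])
    print(n,c["fx"],c["fy"],c["cx"],c["cy"],c["D"],np.array(c["R"]).tolist(),c["t"])
s=read_state();print(s)
E
```

```text
pics
scene 379.56715272245714 379.56715272245714 275.96212283230204 205.15725079634538 [-0.00582486  0.          0.          0.          0.        ] [[0.6496562254685259, 0.7602272930362957, -0.0011187639136437143], [0.48127598519846304, -0.4124152023677711, -0.7734902241962722], [-0.5884897745766164, 0.5019643052834105, -0.6338072431268881]] [-468.03087    -171.5694276  1175.16673858]
top 500.21073625847123 500.21073625847123 278.3807161533024 209.64682427048555 [-0.09346974  0.          0.          0.          0.        ] [[-0.009289204187117159, -0.9995239955973433, -0.029419260879426493], [-0.9973234771040508, 0.011394489286560547, -0.07222221009484515], [0.07252304945777956, 0.02866963269768489, -0.9969545924756674]] [  99.37528391  608.09571491 1073.09429386]
{'time_s': 0.1, 'q': array([ 1.16429391,  0.3116923 ,  0.01397089,  1.51286432, -0.0043684 ,
        1.31921249, -0.02722726]), 'qd': array([-0.00027278, -0.00216695, -0.00071096, -0.00224716,  0.00021566,
        0.00149378,  0.00099289]), 'joint_torque': array([ 9.54639836e-04, -3.80851936e+01,  1.46594918e-01, -2.31241071e+01,
        1.21615976e-02,  8.08909273e-03,  1.52274140e-05]), 'ee_pos': array([ 196.00458785, -513.20048058,  230.31716051]), 'orientation': array([-1.04349626e-03,  9.83403298e-01,  1.81429880e-01, -2.50568822e-04]), 'ft_force': array([-0.46252094,  0.40312168, -0.20915993]), 'ft_torque': array([ 0.0229829 , -0.00758699, -0.03416205]), 'grip_width': 0.9972196632778092}
```

View pics/scene0.png

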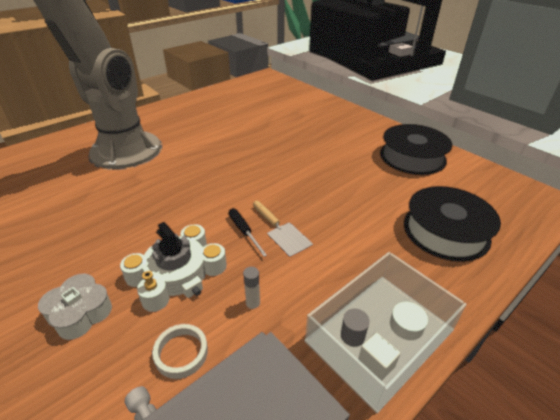

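View pics/top0.png

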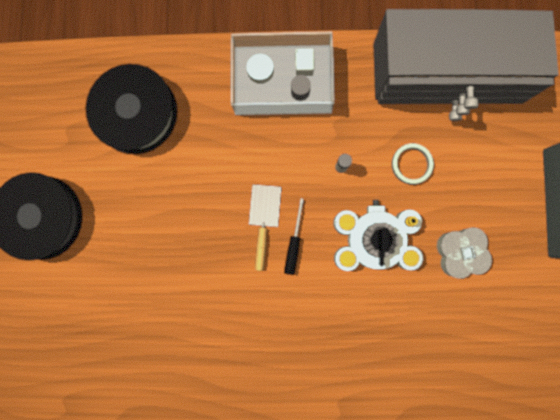

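```bash
cat > h.py <<'E'
from rig import *
import cv2, numpy as np
def ray(c,uv):
    K=np.array([[c["fx"],0,c["cx"]],[0,c["fy"],c["cy"]],[0,0,1]])
    n=cv2.undistortPoints(np.array(uv,float).reshape(-1,1,2),K,np.array(c["D"],float)).reshape(-1,2)
    R=np.array(c["R"]);t=np.array(c["t"]).ravel()
    d=np.c_[n,np.ones(len(n))]@R
    return -R.T@t,d
def onplane(c,uv,z):
    o,d=ray(c,uv); return o+d*((z-o[2])/d[:,2])[:,None]
def proj(c,X):
    K=np.array([[c["fx"],0,c["cx"]],[0,c["fy"],c["cy"]],[0,0,1]])
    R=np.array(c["R"]);t=np.array(c["t"],float).ravel()
    return cv2.projectPoints(np.array(X,float).reshape(-1,1,3),cv2.Rodrigues(R)[0],t,K,np.array(c["D"],float))[0].reshape(-1,2)
def crop(c,x0,y0,w,h,s,name):
    im=cv2.resize(c["frame"][y0:y0+h,x0:x0+w],None,fx=s,fy=s,interpolation=cv2.INTER_CUBIC); cv2.imwrite(name,im)
E
python3 - <<'E'
from h import *
c=read_camera("top"); crop(c,325,190,110,90,7,"pics/topc.png")
hsv=cv2.cvtColor(c["frame"],cv2.COLOR_BGR2HSV)
roi=np.zeros(hsv.shape[:2],np.uint8); roi[195:280,325:430]=255
m=cv2.inRange(hsv,(15,120,120),(35,255,255))&roi
n,l,st,ce=cv2.connectedComponentsWithStats(m)
for i in range(1,n):
    if st[i,4]>20: print("plug",st[i],ce[i],onplane(c,[ce[i]],50)[0])
w=cv2.inRange(hsv,(0,0,150),(180,60,255))&roi
n,l,st,ce=cv2.connectedComponentsWithStats(w)
for i in range(1,n):
    if st[i,4]>50: print("white",st[i],ce[i],onplane(c,[ce[i]],45)[0])
c=read_camera("scene"); crop(c,110,210,130,105,6,"pics/scenec.png")
E
```

```text
plug [340 215  15  15 181] [346.80662983 221.88950276] [579.34593494 -53.27954265  50.        ]
plug [406 217  12   9  81] [411.         221.03703704] [ 579.56977865 -190.45407556   50.        ]
plug [340 251  16  15 181] [347.27071823 258.39226519] [501.83442481 -52.90031476  50.        ]
plug [403 251  16  15 183] [410.71038251 257.80874317] [ 501.41281588 -187.84913216   50.        ]
white [ 334  205   89   66 2746] [377.9024035  237.75309541] [ 544.89582875 -119.67962097   45.        ]
```

View pics/topc.png

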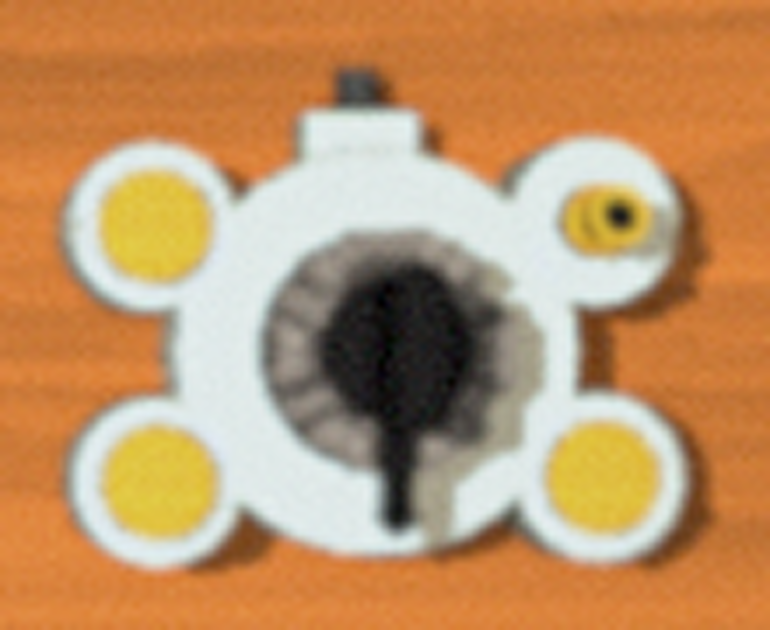

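View pics/scenec.png

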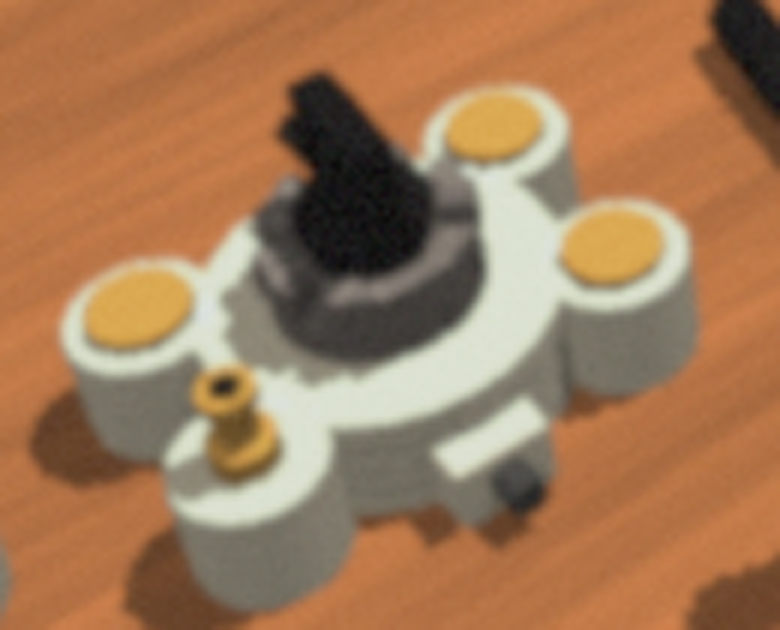

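```bash
python3 - <<'E'
from h import *
c=read_camera("scene")
hsv=cv2.cvtColor(c["frame"],cv2.COLOR_BGR2HSV)
roi=np.zeros(hsv.shape[:2],np.uint8); roi[215:315,110:240]=255
m=cv2.inRange(hsv,(10,120,150),(35,255,255))&roi
m2=m&cv2.inRange(hsv,(16,120,150),(35,255,255))
n,l,st,ce=cv2.connectedComponentsWithStats(m2)
for i in range(1,n):
    if st[i,4]>20: print("plug",st[i],ce[i],onplane(c,[ce[i]],50)[0])
c=read_camera("top")
print(onplane(c,[[325+398/7,190+520/7]],80), onplane(c,[[325+388/7,190+340/7]],124))
E
```

```text
plug [185 226  15  11 128] [191.765625  230.8984375] [505.17647342 -54.91675495  50.        ]
plug [204 245  16  12 152] [211.58552632 250.66447368] [582.62575137 -54.69816396  50.        ]
plug [125 255  17  13 168] [132.58928571 261.04761905] [ 504.73798234 -189.31384315   50.        ]
plug [142 272  10   7  45] [146.51111111 275.15555556] [ 556.24063513 -184.48880826   50.        ]
plug [147 279   9   9  35] [151.85714286 284.08571429] [ 582.70395289 -186.53954314   50.        ]
[[ 489.66538848 -120.80364014   80.        ]] [[ 542.08852304 -111.28815246  124.        ]]
```

Call:
servo_tool --increments "26 30 0 0 0 -7 -1; 26 30 0 0 0 -7 -1; 26 30 0 0 0 -7 -1; 26 30 0 0 0 0 -1; 26 30 0 0 0 0 -1"

```text
time_s: 0.72
ee_pos: [322.9, -367.6, 231.4]
orientation: [0.0, 1.0, 0.009, 0.0]
ft_force: [0.3, 0.3, -0.1]
grip_width: 0.998
```

Call:
servo_tool --increments "25 28 0 0 0 -1 -1; 25 28 0 0 0 0 -1; 25 28 0 0 0 0 -1; 25 28 0 0 0 0 -1; 25 28 0 0 0 0 -1"

```text
time_s: 1.13
ee_pos: [448.1, -227.4, 231.6]
orientation: [0.0, 1.0, 0.001, 0.0]
ft_force: [0.9, -1.2, -0.4]
grip_width: 0.999
```

Call:
servo_tool --increments "25 28 -5 0 0 0 -1; 25 28 -10 0 0 0 -1; 25 28 -10 0 0 0 -1; 15 19 -10 0 0 0 -1; 0 0 0 0 0 0 -1"

```text
time_s: 1.55
ee_pos: [539.2, -117.5, 194.0]
orientation: [-0.003, 1.0, 0.006, -0.001]
ft_force: [-0.2, 0.2, 1.2]
grip_width: 0.999
```

```bash
python3 - <<'E'
from h import *
print(read_state()["ee_pos"],read_state()["orientation"],read_state()["q"])
c=read_camera("scene"); crop(c,80,120,180,190,3,"pics/s2.png")
E
```

```text
[ 539.16862041 -117.5459513   194.0159968 ] [-3.27211610e-03  9.99974879e-01  6.24724886e-03 -7.11487194e-04] [ 0.38828517  0.35457619 -0.26716514  1.55669325  0.09025792  1.24551194
 -1.45039746]
```

View pics/s2.png

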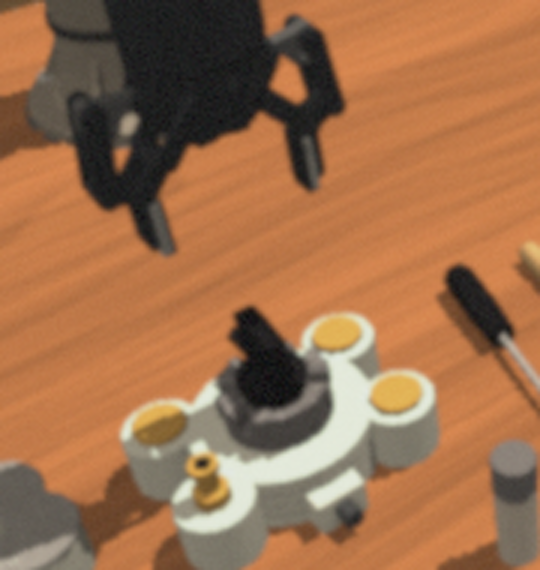

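Call:
servo_tool --increments "0 0 -15 0 0 0 -1; 0 0 -20 0 0 0 -1; 0 0 -20 0 0 0 -1; 0 0 -20 0 0 0 -1; 0 0 -15 0 0 0 -1"

```text
time_s: 2.02
ee_pos: [535.7, -127.9, 105.1]
orientation: [0.001, 1.0, -0.001, -0.001]
ft_force: [0.1, -0.5, -0.2]
grip_width: 0.997
```

Call:
servo_tool --increments "0 0 -10 0 0 0 -1; 0 0 0 0 0 0 -1; 0 0 0 0 0 0 -1; 0 0 0 0 0 0 -1; 0 0 0 0 0 0 -1"

```text
time_s: 2.43
ee_pos: [538.2, -126.4, 97.8]
orientation: [0.0, 1.0, 0.0, 0.001]
ft_force: [0.7, 0.2, 0.5]
grip_width: 1.008
```

Call:
servo_tool --increments "4 5 -8 0 0 0 -1; 0 0 0 0 0 0 -1; 0 0 0 0 0 0 -1; 0 0 0 0 0 0 -1; 0 0 0 0 0 0 -1"

```text
time_s: 2.85
ee_pos: [541.2, -121.0, 88.4]
orientation: [0.0, 1.0, 0.001, 0.0]
ft_force: [-1.2, -0.7, -0.2]
grip_width: 0.999
```

```bash
python3 - <<'E'
from h import *
s=read_state();print(s["ee_pos"],s["orientation"],s["ft_force"])
c=read_camera("scene"); crop(c,80,140,180,190,3,"pics/s3.png")
c=read_camera("top"); crop(c,310,180,130,110,6,"pics/t3.png")
E
```

```text
[ 541.22128744 -120.95392544   88.39004415] [8.13007636e-05 9.99999733e-01 7.25308389e-04 4.33674444e-05] [-1.24488383 -0.65671789 -0.22034119]
```

View pics/s3.png

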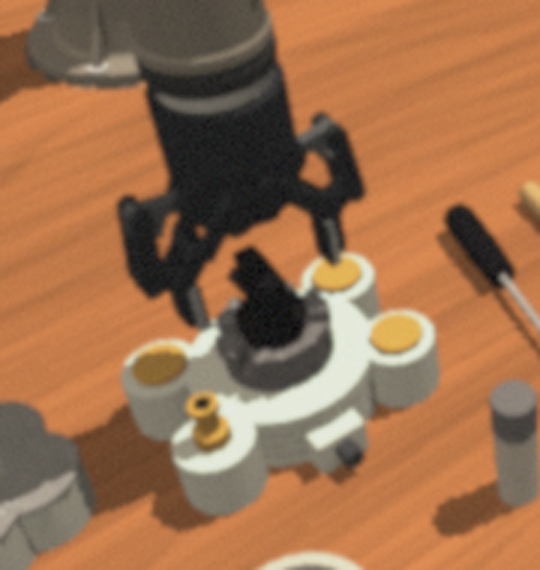

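View pics/t3.png

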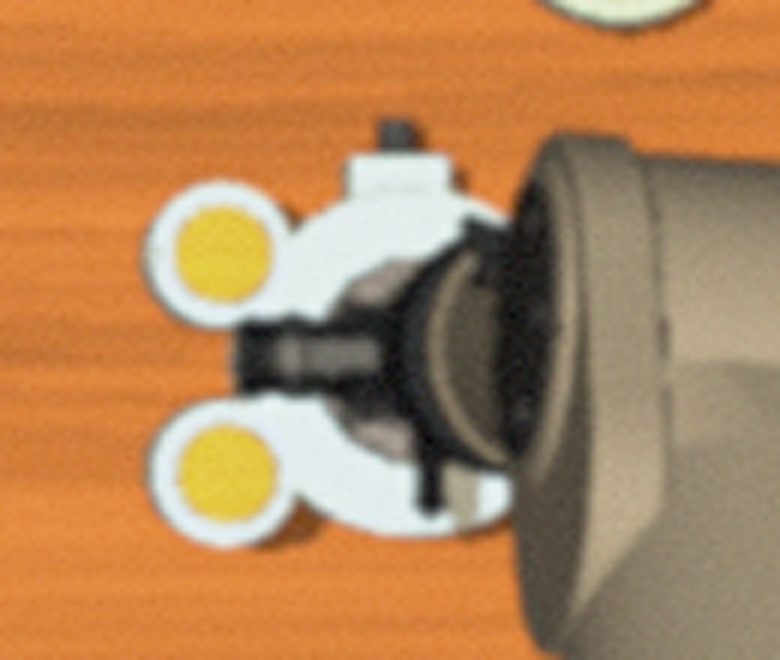

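Call:
servo_tool --increments "0 0 0 0 0 0 0.2; 0 0 0 0 0 0 0.4; 0 0 0 0 0 0 0.6; 0 0 0 0 0 0 1; 0 0 0 0 0 0 1"

```text
time_s: 3.37
ee_pos: [541.1, -121.0, 88.4]
orientation: [0.0, 1.0, 0.001, 0.0]
ft_force: [0.1, 0.8, -0.0]
grip_width: 0.296
```

Call:
servo_tool --increments "0 0 0 0 0 0 1; 0 0 0 0 0 0 1; 0 0 0 0 0 0 1; 0 0 0 0 0 0 1; 0 0 0 0 0 0 1"

```text
time_s: 3.78
ee_pos: [541.3, -121.8, 88.6]
orientation: [0.001, 1.0, 0.0, 0.0]
ft_force: [-0.3, -2.9, 2.4]
grip_width: 0.175
```

Call:
servo_tool --increments "0 -1 3 0 0 0 1; 0 0 4 0 0 0 1; 0 0 4 0 0 0 1; 0 0 4 0 0 0 1; 0 0 0 0 0 0 1"

```text
time_s: 4.2
ee_pos: [541.0, -121.9, 103.3]
orientation: [-0.0, 1.0, 0.001, -0.0]
ft_force: [3.0, -1.5, -9.0]
grip_width: 0.18
```

Call:
servo_tool --increments "0 0 0 0 0 4 1; 0 0 0 0 0 6 1; 0 0 0 0 0 6 1; 0 0 0 0 0 6 1; 0 0 0 0 0 6 1"

```text
time_s: 4.62
ee_pos: [540.9, -121.8, 102.8]
orientation: [-0.0, 0.97, 0.245, -0.0]
ft_force: [3.4, -1.3, -8.8]
grip_width: 0.177
```

```bash
python3 - <<'E'
from h import *
s=read_state();print(s["ee_pos"],s["orientation"],s["ft_force"],s["ft_torque"],s["q"])
c=read_camera("scene"); crop(c,80,140,180,190,3,"pics/s4.png")
E
```

```text
[ 540.91334996 -121.75500417  102.77398049] [-2.62939882e-04  9.69510928e-01  2.45047811e-01 -2.47155108e-04] [ 3.4131103  -1.25791487 -8.76125671] [-0.39282412 -0.72796796  0.01089901] [ 0.45453169  0.45138256 -0.35616619  1.67087904  0.17573752  1.05163231
 -1.03214612]
```

View pics/s4.png

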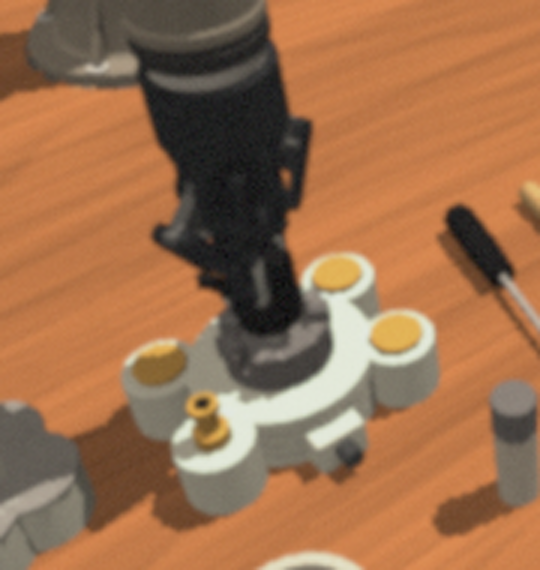

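Call:
servo_tool --increments "0 0 0 0 0 6 1; 0 0 0 0 0 6 1; 0 0 0 0 0 6 1; 0 0 0 0 0 6 1; 0 0 0 0 0 6 1"

```text
time_s: 5.08
ee_pos: [540.7, -121.7, 102.8]
orientation: [-0.0, 0.874, 0.487, -0.0]
ft_force: [3.1, -1.9, -9.6]
grip_width: 0.18
```

Call:
servo_tool --increments "0 0 0 0 0 6 1; 0 0 0 0 0 6 1; 0 0 0 0 0 6 1; 0 0 0 0 0 6 1; 0 0 0 0 0 6 1"

```text
time_s: 5.5
ee_pos: [540.5, -121.7, 102.7]
orientation: [-0.001, 0.718, 0.696, -0.0]
ft_force: [2.2, -1.3, -8.5]
grip_width: 0.179
```

Call:
servo_tool --increments "0 0 0 0 0 6 1; 0 0 0 0 0 6 1; 0 0 0 0 0 6 1; 0 0 0 0 0 6 1; 0 0 0 0 0 6 1"

```text
time_s: 5.92
ee_pos: [540.3, -121.8, 102.7]
orientation: [-0.001, 0.513, 0.858, -0.0]
ft_force: [1.6, -1.4, -9.5]
grip_width: 0.18
```

Call:
servo_tool --increments "0 0 0 0 0 1 1; 0 0 0 0 0 1 1; 0 0 0 0 0 0 1; 0 0 0 0 0 0 1; 0 0 0 0 0 0 1"

```text
time_s: 6.33
ee_pos: [540.4, -121.9, 103.0]
orientation: [-0.001, 0.5, 0.866, -0.0]
ft_force: [-0.4, -0.6, -9.4]
grip_width: 0.181
```

```bash
python3 - <<'E'
from h import *
s=read_state();print(s["ee_pos"],s["orientation"],s["ft_force"],s["ft_torque"],s["q"])
w,x,y,z=s["orientation"]; print(2*np.degrees(np.arctan2(y,x)))
c=read_camera("scene"); crop(c,80,140,180,190,3,"pics/s5.png")
c=read_camera("top"); crop(c,310,180,130,110,6,"pics/t5.png")
E
```

```text
[ 540.37306179 -121.85270711  102.97479023] [-7.51232823e-04  4.99942365e-01  8.66058223e-01 -4.70337838e-04] [-0.37157757 -0.62091464 -9.37135251] [-0.292671   -0.28731879  0.00413938] [ 0.69795945  0.52417    -0.70879474  1.66156123  0.37479606  1.09810546
  0.40529226]
120.00760001863628
```

View pics/s5.png

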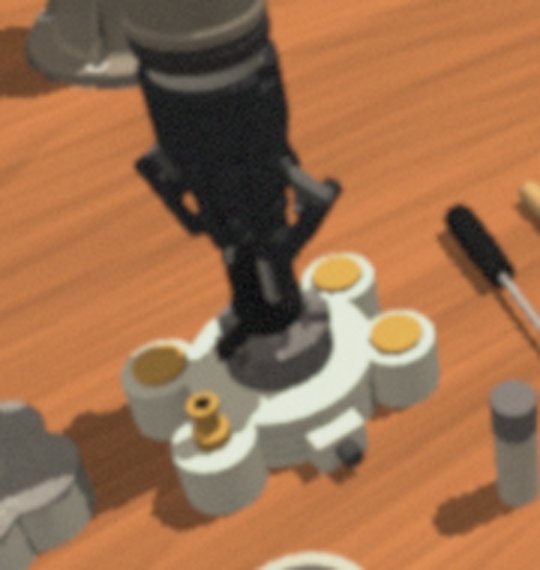

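View pics/t5.png

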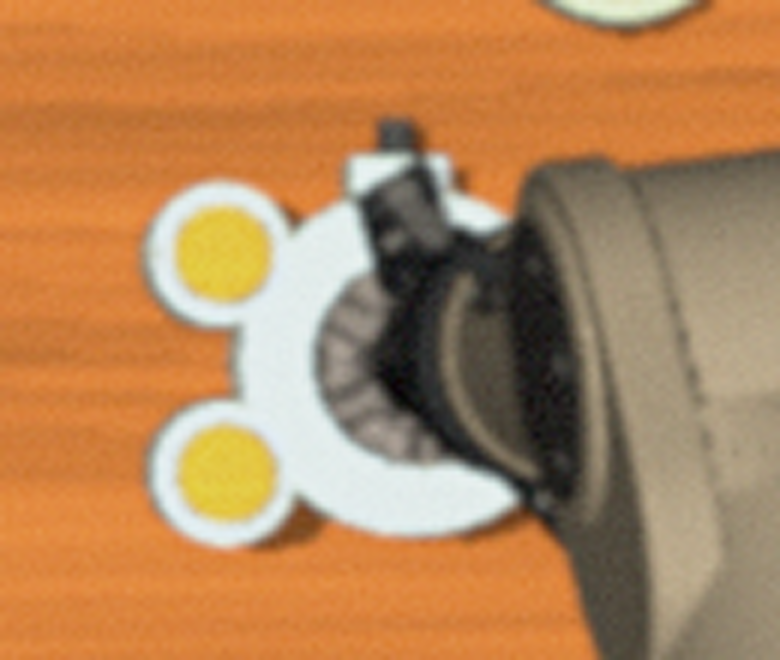

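Call:
servo_tool --increments "0 0 -3 0 0 0 1; 0 0 -3 0 0 0 1; 0 0 -3 0 0 0 1; 0 0 -3 0 0 0 1; 0 0 -2 0 0 0 1"

```text
time_s: 6.85
ee_pos: [540.6, -121.9, 89.1]
orientation: [-0.001, 0.499, 0.866, -0.0]
ft_force: [-2.3, -1.3, -4.7]
grip_width: 0.18
```

Call:
servo_tool --increments "0 0 0 0 0 0 1; 0 0 0 0 0 0 1; 0 0 0 0 0 0 1; 0 0 0 0 0 0 1; 0 0 0 0 0 0 1"

```text
time_s: 7.27
ee_pos: [540.7, -121.9, 89.3]
orientation: [-0.0, 0.499, 0.866, -0.0]
ft_force: [-3.8, -0.2, -4.8]
grip_width: 0.177
```

Call:
servo_tool --increments "0 0 0 0 0 0 0.6; 0 0 0 0 0 0 0.2; 0 0 0 0 0 0 -0.4; 0 0 0 0 0 0 -1; 0 0 0 0 0 0 -1"

```text
time_s: 7.68
ee_pos: [542.6, -121.7, 90.4]
orientation: [0.001, 0.499, 0.866, 0.001]
ft_force: [-0.0, 0.1, 1.1]
grip_width: 0.765
```

Call:
servo_tool --increments "0 0 0 0 0 0 -1; 0 0 0 0 0 0 -1; 0 0 0 0 0 0 -1; 0 0 0 0 0 0 -1; 0 0 5 0 0 0 -1"

```text
time_s: 8.1
ee_pos: [540.3, -121.9, 93.5]
orientation: [-0.001, 0.499, 0.866, -0.0]
ft_force: [-0.5, 0.0, -0.0]
grip_width: 1.004
```

Call:
servo_tool --increments "0 0 15 0 0 0 -1; 0 0 20 0 0 0 -1; 0 0 25 0 0 0 -1; 0 0 25 0 0 0 -1; 0 0 25 0 0 0 -1"

```text
time_s: 8.52
ee_pos: [541.0, -121.7, 205.8]
orientation: [-0.0, 0.499, 0.866, 0.0]
ft_force: [0.1, 0.5, -0.4]
grip_width: 0.997
```

Call:
servo_tool --increments "-25 0 0 0 0 0 -1; -25 0 0 0 0 0 -1; -25 0 0 0 0 0 -1; -25 0 0 0 0 0 -1; -25 0 0 0 0 0 -1"

```text
time_s: 8.93
ee_pos: [415.1, -121.6, 204.5]
orientation: [0.0, 0.499, 0.866, -0.0]
ft_force: [-0.4, -1.1, -0.3]
grip_width: 1.003
```

Call:
servo_tool --increments "-5 0 0 0 0 0 -1; 0 0 0 0 0 0 -1; 0 0 0 0 0 0 -1; 0 0 0 0 0 0 -1; 0 0 0 0 0 0 -1"

```text
time_s: 9.35
ee_pos: [412.4, -121.7, 204.5]
orientation: [0.0, 0.499, 0.867, 0.001]
ft_force: [0.2, 0.2, -0.1]
grip_width: 0.995
```

```bash
python3 - <<'E'
from h import *
s=read_state();print(s["ee_pos"],s["ft_force"],s["grip_width"],s["qd"])
c=read_camera("scene"); crop(c,110,190,150,130,5,"pics/s6.png")
print("pred tip down/teeth",[proj(c,[542+55*np.cos(-np.pi/3),-121.3+55*np.sin(-np.pi/3),z]) for z in(80,90)])
print("bar top centre", proj(c,[[542,-121.3,124],[542,-121.3,134]]))
c=read_camera("top"); crop(c,310,180,130,110,6,"pics/t6.png")
E
```

```text
[ 412.37910232 -121.66600695  204.54557047] [ 0.15508257  0.22918943 -0.13932346] 0.9949730451317699 [-0.00208492  0.00332146  0.0003636   0.00222247 -0.00039472  0.00123447
  0.00060518]
pred tip down/teeth [array([[153.98759121, 264.54246865]]), array([[152.87349028, 260.87994804]])]
bar top centre [[165.72115678 228.12699724]
 [164.73185632 224.20117303]]
```

View pics/s6.png

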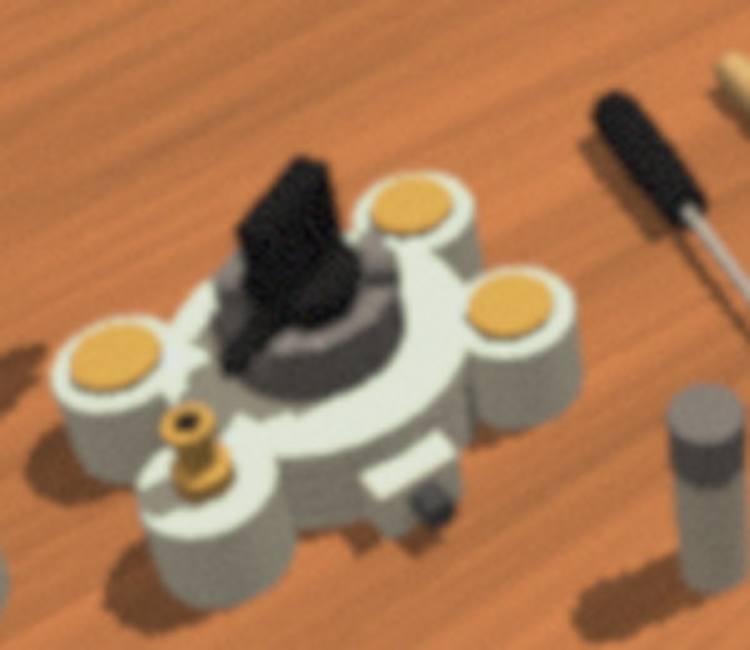

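View pics/t6.png

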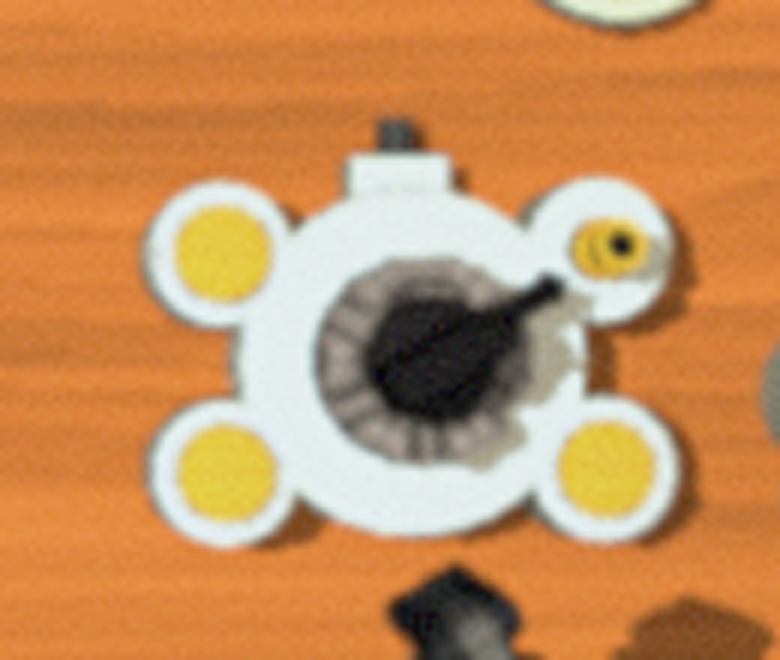

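```bash
python3 - <<'E'
from rig import *
print(job_done())
E
```

```text
the job is handed in; nothing more can be done
None
```

I turned the selector to the coupling's port and handed the job in at about 9.5 s of the 54 s allowed. I gripped the knob's bar, lifted it about 14 mm and turned it 120° counter-clockwise. I then let it down into that port's notch, released it and backed off. No verdict was reported.

**Checks while moving**
- **Lift:** the pull at the top was about 9 N, as expected at 14 mm. The knob then turned freely, with almost no torque about its axis.
- **Turn:** the measured tool turn was 120.0°.
- **Down:** before release the pull was 4.8 N, which matches the roughly 5 N given for fully down. The tool was then within about 1 mm of its original grip height.

**Checks after release**
- **Pointer and knob height:** both cameras show the pointer aimed at the coupling. In the scene picture the bar top and pointer tip lie within about 3 px of where they should be with the knob fully down. The bar top is clearly nearer that than the position for resting on the teeth.
- **Robot clear:** the wrist force was about zero and the gripper stood about 130 mm away, level above the selector.
- **Loose things:** I did not measure their positions again. The gripper was never brought down near them, and those visible in the last pictures show no sign of having moved.

**Disagreements**
- The two cameras differed by about 3 mm on the selector's position, so I used the mean.
- The first descent ended about 6 mm off to the side, which I corrected before gripping.

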